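Let the earring drum back to its red notch

ROBOT

A 6-joint arm with a two-finger parallel gripper is mounted at the origin on the work surface. World frame = base frame: x ahead of the robot, y to its left, z up, the work surface at z = 0. Lengths are in m, angles in rad, forces in N, time in s.
With the tool pointing down it reaches from about 0.225 to 0.875 m from the base axis. Payload 3.4 kg.
Tool frame: the origin (TCP) lies on the centre line of the jaws, within the pads' length; the fingertips stand 11 mm ahead of it and the grasp point (between the pads) lies 8 mm behind it; z points along the fingers, y is the line along which they close (so a half turn about z gives the same grasp; the last joint's range is limited). The gripper opens to 85 mm and grips with 20 to 120 N. Pads are 22 mm wide; open, the fingers measure 114 mm over their backs; the gripper's body (76 mm by 85 mm) begins 54 mm behind the grasp point. The pads swing forward as they close: fully open they stand 13 mm farther back than shut.
Start: joints at [-1.41, 0.276, 1.505, -0, 1.361, -0.121], TCP at [0.16, -0.552, 0.242] pointing down, gripper open.
Joint ranges: [-2.89, 2.89], [-0.75, 2.08], [0.22, 2.7], [-1.18, 4.32], [0.11, 2.71], [-2.7, 2.7]. Speed limits (rad/s): [2.57, 2.57, 3.14, 3.14, 3.14, 3.14].

INTERFACE

Orientations are given as a unit quaternion [w, x, y, z].
In Python, from rig import manip, eyes, job gives the robot as it stands.
- The arm moves only by the tool drive_tool, never from a script. Its argument "rows" is a list of rows, each a list of 3 entries, a list of its own where there are three numbers: the turn, a rotation vector about the world's x, y, z in rad, then the shift along the world's x, y, z in cm, then the finger opening in cm, from 0 to 8.54. A call has 1 to 8 rows; each row shifts and turns the commanded pose from where the row before left it; what a row does not reach is not made up. A row lasts 1/8 s, in which the tool goes at most 62.5 mm and 10.7 degrees, less where a joint would pass 70% of its speed; a pose out of reach is approached as far as the arm can. A call is refused whole if a number of a shift passes 6.25 or a number of a turn 0.188, either way. A call with a gripper value outside its range is refused whole. The fingers move at their own pace and stop on an object; "force" is the grip in N (left out, the last holds). Time passes only in rows, so rows that do not move let the fingers close. It gives the time, the measured TCP pose, the force, the opening and the grip force at its end, in the units of the state.
- manip.get_state(): the state, without advancing time (a new reading comes with each control period).
- eyes.get_image(name): name is "scene" or "side" or "wrist"; returns the picture (384x512x3 uint8, red, green, blue); there is no depth.
- eyes.get_calibration(name): a dict with "camera_matrix" (3x3 intrinsics, pixels), "view" (4x4, takes a point from world to camera coordinates). Camera axes: x right, y up, looking along -z (the intrinsics and any distortion apply to the point x, -y, -z); pixel columns grow to the right and rows downward; lengths in m; the calibration is good to about 2 mm. A picture is of the moment at which its call begins: read the wrist's pose just before it. get_calibration takes no time and is no camera call; for the wrist camera it gives the pose at the moment of the call.
- job.sign_off(): hands the job in; it is judged then, once.
The state is a dict: "clock": time; "qpos": joint angles; "qd": joint speeds; "effort": joint torques, N m; "position": TCP position; "ee_rot": TCP orientation; "contact_force": force on the tool from outside, world axes, zero at the start; "moment": the same for the moment, N m; "width": finger opening in m; "gripper_force": force on a finger pad.
Only numpy, scipy, OpenCV 4.12 (cv2) and the standard library are available. Lean on these libraries where they do the work, as an engineer would, in place of code of your own. Each camera call takes 0.05 s, during which the arm holds its last target. There are 200 camera calls.

TASK

The earring drum on the stall is spring-wound and held by a ratchet. Lift the pawl by its orange tab until it bears firmly on its sprung stop pin and is clear of the teeth, but do not force the pin, and hold it there while the drum creeps back; then drop the pawl so that it catches the red tooth, and let go. Leave the rest of the stall as it stands.

Things in the scene. Friction and masses are not known exactly. Their poses are not given: they have to be found in the camera images.
- stand: Wooden base 200 x 300 x 16 mm, fixed, with drum, ratchet and pawl. Origin on the table under the ratchet wheel; its y runs along the axle (about 130 mm up) to the drum. Wheel at y = 0, 12 mm thick, 116 mm across, 12 teeth 12 mm high. Blue drum with 112 mm rims, y = 30 to 208 mm. Posts to z = 148, pawl bracket (x = 51 to 75) to 202, stop pin upright (x = -5 to 13, y = -39 to -29) to 229 mm.
- drum (a joint): Turn of drum and ratchet wheel, rad; 0 = the red tooth's steep face rests on the pawl. A spring turns it back (value grows, wheel top moves to stand +x) at 0.2 to 0.3 rad/s whenever the pawl is clear. One notch = 0.524. It starts 2 or 3 notches short of 0 (it may first creep a little into its notch) and stops for good at 0.75. A red stripe along the drum lies in line with the red tooth.
- pawl: Steel pawl, a 10 mm wide bar; origin on its pivot at stand (60, 0, 191.5) mm. It lies over the wheel towards stand -x and turns about stand y; a light spring and its weight drop it when let go. The loaded tooth drags on it: 6 to 10 N up at the tab to slide it out. How far it must be lifted differs each time (axle height, see pawl_nose): find it by feel and by the drum starting to turn.
- pawl_tab (a point): Grasp point on the orange finger tab of the pawl: an upright plate 24 mm (stand x) by 12 mm thick (stand y) by 38 mm high, this point 16 mm under its top. With the pawl down it is at stand (-42, 0, 219.5) mm: 102 mm from the pivot towards -x and 28 mm above it. Pinch it from above across its thickness. Lifting the pawl clear carries it 9 to 21 mm up and 3 to 5 mm towards stand +x.
- pawl_nose (a point): Lower tip of the pawl's nose, the end that the tooth bears on: at stand (0, 0, 179) mm when seated. Axle, wheel and stop pin together are set anywhere from 3.5 mm below to 3 mm above nominal, and no reading tells it: tooth tips pass at z = 188 mm nominal (184.5 to 191), so the nose must rise 5.5 to 12 mm.
- stop_pin (a joint): Upward give of the black rubber-sleeved stop pin, 12 mm thick, right above the nose, m (0 at rest; a noisy reading). The pawl meets it about 1 mm before the nose is clear of the teeth. It is sprung, 14 N per mm. Good hold: 14 to 19 N of upward pull at the tab in all (moderate pinch); above about 21 N (25 N on the pin, 1.5 mm of give) it is being forced.
- mug_brown: Bystander: brown mug, 76 mm wide, 85 mm high, with handle; origin under its centre.
- mug_white: Bystander: white mug, 80 mm wide, 90 mm high, with handle; origin under its centre.
- dish: Bystander: green dish, 110 mm wide, 20 mm high; origin under its centre.
- bowl_blue: Bystander: blue bowl, 100 mm wide, 45 mm high; origin under its centre.
- jar_brown: Bystander: brown lidded jar, 72 mm wide, 100 mm high; origin under its centre.
- trinket_box: Bystander: wooden trinket box 104 x 74 x 57 mm; origin under its centre.
- cup_small: Bystander: small brown cup, 52 mm wide, 50 mm high; origin under its centre.

How it is judged:
On the way, in this order (a step that is already met when the one before it is completed fails the run):
1. the gripper holds the pawl lifted, its nose at least 3.5 mm above its seat (z of pawl_nose in the frame of stand above 0.1825 m and contact force between the fingers and pawl above 0.5 N), for 0.2 s.
2. the drum has run back past the last tooth before the red one (value of joint drum above -0.5 rad), for 0.05 s.
At the end, for the whole second after the job is handed in: The drum is at rest with its red tooth against the pawl (joint drum within 0.06 rad of 0) and the pawl's nose is down in the notch (within 2.5 mm of its seat) (value of joint drum between -0.06 and 0.06 rad and z of pawl_nose in the frame of stand below 0.1815 m and velocity of joint drum between -0.03 and 0.03 rad/s); the robot touches nothing.
It fails at once if the sprung stop pin is forced more than 1.5 mm up by the pawl (about 25 N on the pin, about 22 N of lift at the tab) (value of joint stop_pin above 0.0015 m).
It fails at once if a bystander is moved by more than 15 mm (distance of any of mug_brown, mug_white, dish, bowl_blue, jar_brown, trinket_box, cup_small from where it was at the start of the episode above 0.015 m).
It also fails if it takes over 72 s, if anything falls off the work surface, if the arm or the gripper's body presses on something with over 40 N, if the wrist force passes 120 N, or if a joint passes its speed limit or range.

## Working session

There is one attempt and no reset: what is moved stays moved. The work goes in short steps, Python scripts to look and compute and a tool call to move; the robot and the scene stay as the last step left them, time stands still between calls to the robot, and variables do not carry over. Pictures are saved under pics/ and viewed, at most 10 in all, crops included, and the job is handed in when it is done.

Besides the shell and the picture viewer there is one more tool, called after ">>>" by a JSON object that holds its "name" and its "arguments". drive_tool: Moves the arm, as the interface text tells. Its arguments: {"type":"object","properties":{"rows":{"type":"array"},"force":{"type":"number"}},"required":["rows"]}

```bash
mkdir -p pics; python3 - <<'E'
from rig import manip, eyes, job
import cv2,numpy as np
for n in ("scene","side"):
    im=eyes.get_image(n); cv2.imwrite(f"pics/{n}0.png",im[:,:,::-1]); c=eyes.get_calibration(n)
    print(n,np.round(c["camera_matrix"],1).tolist(),np.round(c["view"],3).tolist(),[k for k in c])
print(manip.get_state())
E
```

```text
scene [[425.2, 0.0, 251.5], [0.0, 425.2, 192.5], [0.0, 0.0, 1.0]] [[-0.12, 0.993, 0.014, 0.079], [-0.643, -0.089, 0.76, 0.227], [0.756, 0.082, 0.649, -1.959], [0.0, 0.0, 0.0, 1.0]] ['camera_matrix', 'view']
side [[400.9, 0.0, 255.9], [0.0, 400.9, 192.2], [0.0, 0.0, 1.0]] [[-0.816, -0.578, -0.02, 0.451], [0.268, -0.408, 0.873, -0.299], [-0.513, 0.707, 0.487, -1.0], [0.0, 0.0, 0.0, 1.0]] ['camera_matrix', 'view']
{'clock': 0.1, 'qpos': array([-1.40999243e+00,  2.76512555e-01,  1.50600274e+00,  9.61304134e-06,
        1.36072476e+00, -1.20991338e-01]), 'qd': array([-0.00027732, -0.00092097, -0.0033066 ,  0.00038314, -0.0003588 ,
       -0.00170018]), 'effort': array([ 2.63088432e-04, -4.17701411e+01, -2.46405458e+01, -2.02431843e-04,
        5.79514788e-03,  1.29882707e-05]), 'position': array([ 0.15982482, -0.55186182,  0.24153867]), 'ee_rot': array([-8.23632318e-04,  9.90090146e-01,  1.40430851e-01, -1.16966641e-05]), 'contact_force': array([-0.67486664, -0.04904751,  0.48644761]), 'moment': array([-0.04127865, -0.04480518, -0.00243845]), 'gripper_force': 0.0, 'width': 0.08544648388851701}
```

View pics/scene0.png

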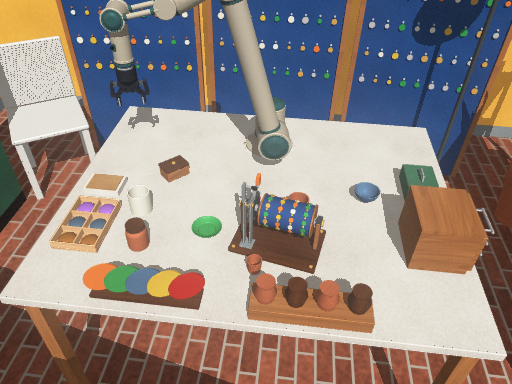

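View pics/side0.png

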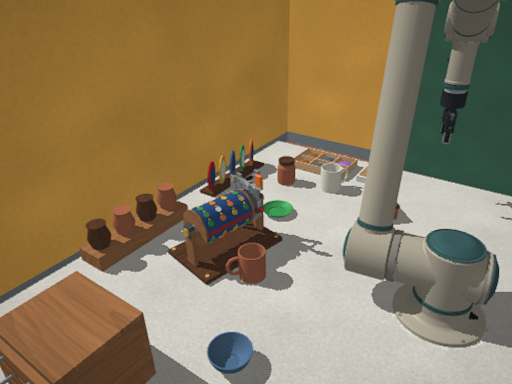

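The scene view shows the stand with its base around (280,240) and the orange tab near (257,181). The side view shows the tab near (258,181). The ratchet is at world -y, and the pawl points toward the robot. Next I'll triangulate the tab and get the yaw.

```bash
cat > h.py <<'E'
from rig import manip, eyes, job
import cv2,numpy as np
def P(n):
    c=eyes.get_calibration(n); return c["camera_matrix"],np.array(c["view"])
def ray(n,uv):
    K,V=P(n); d=np.linalg.inv(K)@[uv[0],uv[1],1.]; d=np.array([d[0],-d[1],-d[2]])
    R,t=V[:3,:3],V[:3,3]; d=R.T@d; return -R.T@t,d/np.linalg.norm(d)
def plane(n,uv,z):
    o,d=ray(n,uv); return o+d*(z-o[2])/d[2]
def tri(a,b):
    (o1,d1),(o2,d2)=a,b
    s=np.linalg.lstsq(np.c_[d1,-d2],o2-o1,rcond=None)[0]
    p,q=o1+d1*s[0],o2+d2*s[1]; return (p+q)/2,np.linalg.norm(p-q)
def proj(n,X):
    K,V=P(n); p=V[:3,:3]@X+V[:3,3]; u=K@[p[0],-p[1],-p[2]]; return u[:2]/u[2]
def orange(im,box):
    x0,y0,x1,y1=box; h=cv2.cvtColor(im,cv2.COLOR_RGB2HSV)
    m=cv2.inRange(h,(5,190,170),(14,255,255)); k=np.zeros_like(m); k[y0:y1,x0:x1]=m[y0:y1,x0:x1]
    v,u=np.nonzero(k); return k,(u.mean(),v.mean()),(u.min(),v.min(),u.max(),v.max(),len(u))
E
python3 - <<'E'
from h import *
s=eyes.get_image("scene"); d=eyes.get_image("side")
k,c1,b1=orange(s,(248,168,268,195)); k2,c2,b2=orange(d,(248,168,270,195))
print(c1,b1,c2,b2); print(tri(ray("scene",c1),ray("side",c2)))
a=cv2.resize(s[160:280,215:335],(600,600),interpolation=cv2.INTER_CUBIC); cv2.imwrite("pics/c1.png",a[:,:,::-1])
a=cv2.resize(d[160:280,160:300],(700,600),interpolation=cv2.INTER_CUBIC); cv2.imwrite("pics/c2.png",a[:,:,::-1])
E
```

```text
h.py:19: RuntimeWarning: Mean of empty slice.
  v,u=np.nonzero(k); return k,(u.mean(),v.mean()),(u.min(),v.min(),u.max(),v.max(),len(u))
  ret = ret.dtype.type(ret / rcount)
Traceback (most recent call last):
  File "h.py", line 19, in orange
    v,u=np.nonzero(k); return k,(u.mean(),v.mean()),(u.min(),v.min(),u.max(),v.max(),len(u))
                                                     ~~~~~^^
ValueError: zero-size array to reduction operation minimum which has no identity
```

```bash
sed -i 's/(5,190,170),(14,255,255)/(3,140,120),(16,255,255)/' h.py
python3 - <<'E'
from h import *
s=eyes.get_image("scene"); d=eyes.get_image("side")
print(cv2.cvtColor(s,cv2.COLOR_RGB2HSV)[180,252:264].tolist(),cv2.cvtColor(d,cv2.COLOR_RGB2HSV)[181,252:266].tolist())
a=cv2.resize(s[160:280,215:335],(600,600),interpolation=cv2.INTER_CUBIC); cv2.imwrite("pics/c1.png",a[:,:,::-1])
a=cv2.resize(d[160:280,160:300],(700,600),interpolation=cv2.INTER_CUBIC); cv2.imwrite("pics/c2.png",a[:,:,::-1])
k,c1,b1=orange(s,(248,168,268,195)); k2,c2,b2=orange(d,(248,168,270,195))
print(c1,b1,c2,b2); print(tri(ray("scene",c1),ray("side",c2)))
E
```

```text
[[19, 18, 226], [20, 20, 226], [22, 20, 227], [13, 40, 203], [11, 168, 231], [11, 173, 235], [11, 170, 241], [9, 164, 196], [9, 161, 189], [19, 19, 224], [22, 20, 227], [18, 19, 226]] [[30, 9, 111], [83, 9, 110], [14, 41, 117], [10, 156, 165], [11, 199, 182], [11, 196, 181], [11, 196, 180], [12, 196, 160], [11, 199, 137], [12, 210, 129], [11, 107, 150], [17, 25, 196], [24, 12, 213], [23, 15, 210]]
(np.float64(257.9574468085106), np.float64(178.82978723404256)) (np.int64(256), np.int64(173), np.int64(260), np.int64(184), 47) (np.float64(258.1547619047619), np.float64(180.41666666666666)) (np.int64(255), np.int64(174), np.int64(261), np.int64(187), 84)
(array([0.53772807, 0.00306615, 0.21761772]), np.float64(0.001239648776290108))
```

View pics/c1.png

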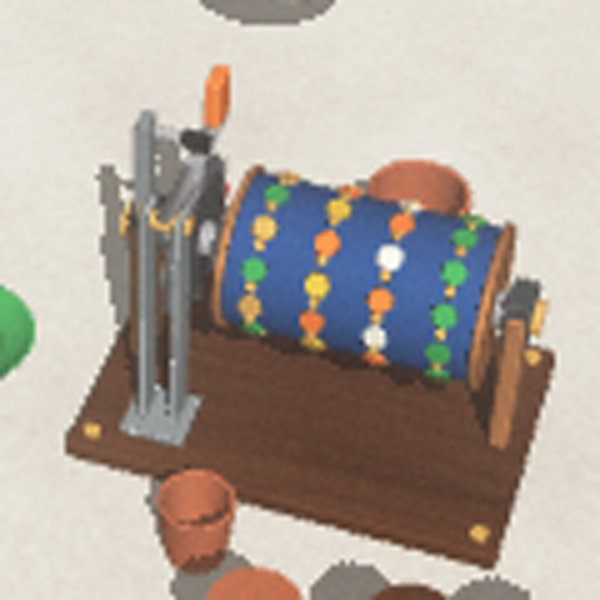

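View pics/c2.png

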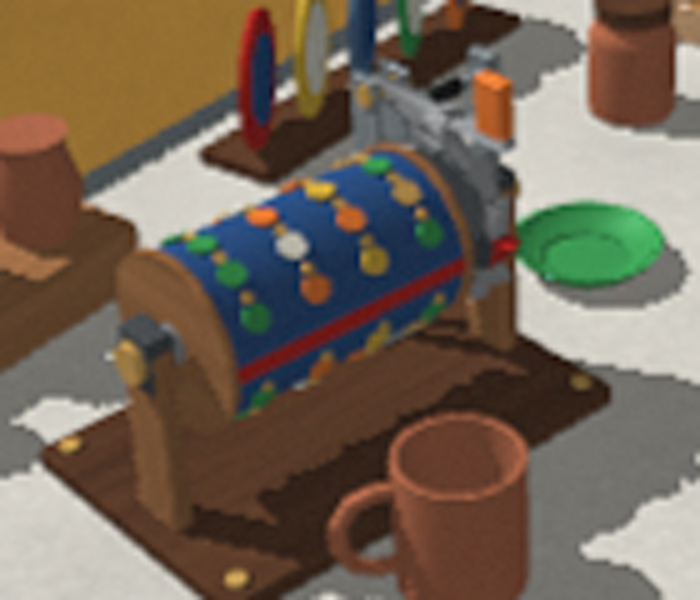

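The crops show the orange tab, the base screws and the red stripe on the robot side of the drum, with the red tooth near the -x side. The tab height matches, at 0.2176 against an expected 0.2165 for the plate centre. Now I'll work out the yaw and the drum angle.

```bash
python3 - <<'E'
from h import *
from scipy.spatial.transform import Rotation as Ro
S=lambda u,v:plane("scene",(215+u/5,160+v/5),.017)
D=lambda u,v:plane("side",(160+u/5,160+v/5),.017)
fl,fr,br=S(92,430),S(479,533),S(533,357)
l2,bl2,br2=D(581,382),D(70,444),D(237,578)
print(fl,fr,br,"|",l2,bl2,br2)
for a,b in((fl,fr),(l2,br2)): e=b-a; print("yaw of y",np.degrees(np.arctan2(-e[0],e[1])),np.linalg.norm(e))
e=fr-br; print(np.degrees(np.arctan2(e[1],e[0])),np.linalg.norm(e))
st=manip.get_state(); w=st["ee_rot"]; print(Ro.from_quat([w[1],w[2],w[3],w[0]]).as_matrix().round(3))
for n in("scene","side"): print(ray(n,(256,192))[0])
E
```

```text
[ 0.66458256 -0.0621086   0.017     ] [0.72014746 0.20169174 0.017     ] [0.5541885  0.23742819 0.017     ] | [ 0.49445164 -0.02932653  0.017     ] [0.71793879 0.19760356 0.017     ] [0.55205375 0.23278491 0.017     ]
yaw of y -11.894479128354734 0.26958871917150384
yaw of y -12.394404985818888 0.26836618323635125
-12.152117117886156 0.1697629845900081
[[ 0.961  0.278 -0.   ]
 [ 0.278 -0.961  0.001]
 [ 0.    -0.001 -1.   ]]
[1.6363209  0.102346   1.09856343]
[-0.06515432  0.84603106  0.7571065 ]
```

>>> {"name": "drive_tool", "arguments": {"rows": [[[0,0,-0.062],[3.15,4.62,0.5],5],[[0,0,-0.062],[3.15,4.62,0.5],5],[[0,0,-0.062],[3.15,4.62,0.5],5],[[0,0,-0.062],[3.15,4.62,0.5],5],[[0,0,-0.062],[3.15,4.62,0.5],5],[[0,0,-0.062],[3.15,4.62,0.5],5],[[0,0,-0.062],[3.15,4.62,0.5],5],[[0,0,-0.062],[3.15,4.62,0.5],5]], "force": 30}}

```text
clock: 1.3
position: [0.4127, -0.1812, 0.2827]
ee_rot: [0.0, 0.994, -0.108, 0.0]
contact_force: [0.6, -1.7, 0.1]
width: 0.0498
gripper_force: 0.0
```

>>> {"name": "drive_tool", "arguments": {"rows": [[[0,0,0],[3.15,4.62,0.5],5],[[0,0,0],[3.15,4.62,0.5],5],[[0,0,0],[3.15,4.62,0.5],5],[[0,0,0],[3.15,4.62,0.5],5],[[0,0,0],[0,0,0],5],[[0,0,0],[0,0,0],5]]}}

```text
clock: 2.05
position: [0.5374, 0.0019, 0.302]
ee_rot: [0.0, 0.994, -0.107, -0.001]
contact_force: [-0.6, -0.3, -0.6]
width: 0.05
gripper_force: 0.0
```

```bash
python3 - <<'E'
from h import *
from scipy.spatial.transform import Rotation as Ro
st=manip.get_state(); w=st["ee_rot"]; print(st["clock"],st["position"],Ro.from_quat([w[1],w[2],w[3],w[0]]).as_matrix().round(3),st["contact_force"])
a=eyes.get_image("wrist"); d=eyes.get_image("side")
h=np.vstack([a]) ; cv2.imwrite("pics/w1.png",a[:,:,::-1]); cv2.imwrite("pics/d1.png",cv2.resize(d[120:260,180:340],(800,600))[:,:,::-1])
cv2.imwrite("pics/wd.png",np.hstack([cv2.resize(a,(400,300)),cv2.resize(d[120:270,140:340],(400,300))])[:,:,::-1])
k,c,b=orange(a,(0,0,512,384)); print(c,b)
E
```

```text
2.05 [0.53741613 0.0019112  0.30198453] [[ 0.977 -0.212 -0.001]
 [-0.212 -0.977 -0.001]
 [-0.001  0.001 -1.   ]] [-0.58349524 -0.33525127 -0.57129826]
(np.float64(253.62734754167545), np.float64(188.38868959696137)) (np.int64(29), np.int64(0), np.int64(511), np.int64(273), 4739)
```

View pics/wd.png

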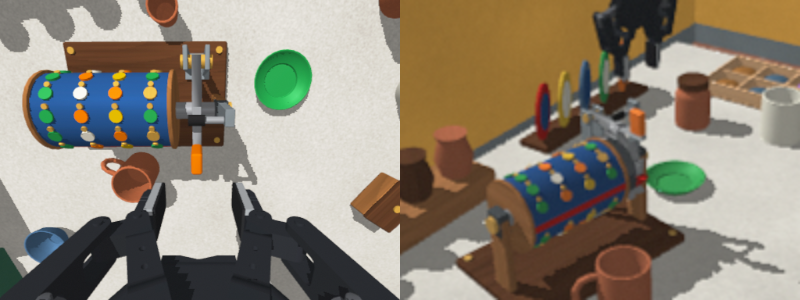

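The left half, from the wrist camera, shows the tab at about (251,205) in original pixels, between the fingers' lines. The right half, from the side camera, shows the stripe unobstructed. Now I'll refine the tab from the wrist view and set up a drum angle estimate.

```bash
cat >> h.py <<'E'
X=np.array([.9776,-.2105,0]);Y=np.array([.2105,.9776,0]);Z=np.array([0,0,1.])
O=np.array([.579,-.006,0])
def drum():
    d=eyes.get_image("side"); h=cv2.cvtColor(d,cv2.COLOR_RGB2HSV)
    m=cv2.inRange(h,(0,170,60),(4,255,220))|cv2.inRange(h,(172,170,60),(180,255,220))
    v,u=np.nonzero(m); out=[]
    for a,b in zip(u,v):
        o,e=ray("side",(a,b)); o=o-O-.130*Z
        p=np.array([o@X,o[2]]);q=np.array([e@X,e[2]])
        A,B,C=q@q,p@q,p@p-.050**2; D=B*B-A*C
        if D<0: continue
        t=(-B-D**.5)/A; r=p+t*q; y=(o+t*e)@Y
        if .035<y<.205: out.append(np.arctan2(r[0],r[1]))
    return np.median(out) if out else None,len(out),np.std(out)
E
python3 - <<'E'
from h import *
a=eyes.get_image("wrist"); k,c,b=orange(a,(230,175,275,232)); print(c,b)
bx=cv2.boxPoints(cv2.minAreaRect(cv2.findContours(k,0,1)[0][0])); print(bx.tolist(),len(cv2.findContours(k,0,1)[0]))
print("rectpts",[plane("wrist",p,.2355).round(4).tolist() for p in bx])
t=np.array([.538,.003,0.])
for z in(.2355,.1975):
  for x in(-.012,.012):
    for y in (-.006,.006): print(z,x,y,proj("wrist",t+x*X+y*Y+z*Z).round(1))
print(drum(),manip.get_state()["clock"])
E
```

```text
(np.float64(250.2709923664122), np.float64(203.79007633587787)) (np.int64(243), np.int64(185), np.int64(257), np.int64(222), 524)
[[243.0, 185.0], [257.0, 185.0], [257.0, 222.0], [243.0, 222.0]] 1
rectpts [[0.5587, 0.0052, 0.2355], [0.5564, -0.0055, 0.2355], [0.5257, 0.0011, 0.2355], [0.5281, 0.0123, 0.2355]]
0.2355 -0.012 -0.006 [258.9 222.4]
0.2355 -0.012 0.006 [244.2 222.4]
0.2355 0.012 -0.006 [259.  194.4]
0.2355 0.012 0.006 [243.8 194.5]
0.1975 -0.012 -0.006 [258.2 205.6]
0.1975 -0.012 0.006 [245.6 205.6]
0.1975 0.012 -0.006 [258.3 181.3]
0.1975 0.012 0.006 [245.2 181.3]
(np.float64(-1.6507400526100162), 123, np.float64(0.058354251315194526)) 2.25
```

>>> {"name": "drive_tool", "arguments": {"rows": [[[0,0,0],[0.1,0.2,-1.0],5],[[0,0,0],[0,0,-2.4],4],[[0,0,0],[0,0,-2.4],4],[[0,0,0],[0,0,-2.0],4],[[0,0,0],[0,0,-1.25],4],[[0,0,0],[0,0,0],4],[[0,0,0],[0,0,0],4]]}}

```text
clock: 3.12
position: [0.5394, 0.0039, 0.2125]
ee_rot: [0.0, 0.994, -0.107, 0.001]
contact_force: [1.1, -0.2, 0.5]
width: 0.0404
gripper_force: 0.0
```

```bash
python3 - <<'E'
from h import *
st=manip.get_state(); print(st["clock"],st["position"],st["contact_force"])
a=eyes.get_image("wrist"); cv2.imwrite("pics/w2.png",a[100:384,100:420][:,:,::-1]); k,c,b=orange(a,(200,150,300,340));print(c,b)
print(drum())
E
```

```text
3.125 [0.53941489 0.00389058 0.21248098] [ 1.11866676 -0.15540937  0.45797403]
(np.float64(240.4146838885112), np.float64(238.27124405166555)) (np.int64(200), np.int64(150), np.int64(266), np.int64(300), 1471)
(np.float64(-1.6507400526100162), 123, np.float64(0.058354251315194526))
```

View pics/w2.png

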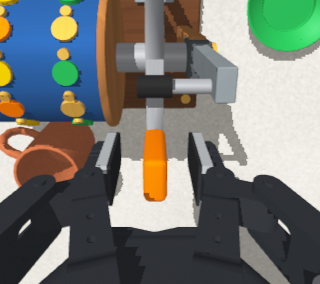

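The tab stands centred between the pads: tab columns about 144–166, pads about 112–196. Closing now.

>>> {"name": "drive_tool", "arguments": {"rows": [[[0,0,0],[0,0,0],0.9],[[0,0,0],[0,0,0],0.9],[[0,0,0],[0,0,0],0.9],[[0,0,0],[0,0,0],0.9],[[0,0,0],[0,0,0],0.9],[[0,0,0],[0,0,0],0.9]], "force": 35}}

```text
clock: 3.98
position: [0.539, 0.0037, 0.2122]
ee_rot: [0.0, 0.994, -0.107, 0.0]
contact_force: [-1.5, -3.1, 4.4]
width: 0.0117
gripper_force: 39.8
```

>>> {"name": "drive_tool", "arguments": {"rows": [[[0.002,0.0096,0],[0.02,-0.004,0.1],0.9],[[0.002,0.0096,0],[0.02,-0.004,0.1],0.9],[[0.002,0.0096,0],[0.02,-0.004,0.1],0.9],[[0.002,0.0096,0],[0.02,-0.004,0.1],0.9],[[0,0,0],[0,0,0],0.9]]}}

```text
clock: 4.6
position: [0.5396, 0.0036, 0.2155]
ee_rot: [-0.002, 0.994, -0.107, -0.02]
contact_force: [0.1, -3.2, -2.5]
width: 0.0115
gripper_force: 38.8
```

>>> {"name": "drive_tool", "arguments": {"rows": [[[0.002,0.0096,0],[0.02,-0.004,0.1],0.9],[[0.002,0.0096,0],[0.02,-0.004,0.1],0.9],[[0.002,0.0096,0],[0.02,-0.004,0.1],0.9],[[0,0,0],[0,0,0],0.9]]}}

```text
clock: 5.1
position: [0.5404, 0.0035, 0.2186]
ee_rot: [-0.003, 0.994, -0.107, -0.034]
contact_force: [1.2, -4.6, -5.0]
width: 0.0117
gripper_force: 38.4
```

>>> {"name": "drive_tool", "arguments": {"rows": [[[0.002,0.0096,0],[0.02,-0.004,0.1],0.9],[[0.002,0.0096,0],[0.02,-0.004,0.1],0.9],[[0,0,0],[0,0,0],0.9]]}}

```text
clock: 5.48
position: [0.541, 0.0034, 0.2206]
ee_rot: [-0.004, 0.993, -0.107, -0.044]
contact_force: [1.0, -5.9, -6.1]
width: 0.0115
gripper_force: 38.4
```

>>> {"name": "drive_tool", "arguments": {"rows": [[[0.002,0.0096,0],[0.02,-0.004,0.1],0.9],[[0.002,0.0096,0],[0.02,-0.004,0.1],0.9],[[0,0,0],[0,0,0],0.9]]}}

```text
clock: 5.85
position: [0.5415, 0.0033, 0.2224]
ee_rot: [-0.005, 0.993, -0.107, -0.054]
contact_force: [0.7, -4.0, -6.4]
width: 0.0115
gripper_force: 38.2
```

```bash
python3 - <<'E'
from h import *
print(drum(),manip.get_state()["contact_force"])
E
```

```text
(np.float64(-1.6509181949529377), 127, np.float64(0.06038012907338859)) [ 1.9361641  -5.51051997 -7.14847061]
```

>>> {"name": "drive_tool", "arguments": {"rows": [[[0.002,0.0096,0],[0.02,-0.004,0.1],0.9],[[0.002,0.0096,0],[0.02,-0.004,0.1],0.9],[[0,0,0],[0,0,0],0.9]]}}

```text
clock: 6.28
position: [0.5418, 0.0032, 0.2238]
ee_rot: [-0.006, 0.992, -0.107, -0.063]
contact_force: [1.1, -5.4, -9.3]
width: 0.0118
gripper_force: 37.8
```

>>> {"name": "drive_tool", "arguments": {"rows": [[[0.002,0.0096,0],[0.02,-0.004,0.1],0.9],[[0,0,0],[0,0,0],0.9]]}}

```text
clock: 6.52
position: [0.5419, 0.0032, 0.2244]
ee_rot: [-0.006, 0.992, -0.107, -0.069]
contact_force: [0.6, -5.7, -10.8]
width: 0.0116
gripper_force: 37.4
```

>>> {"name": "drive_tool", "arguments": {"rows": [[[0.002,0.0096,0],[0.02,-0.004,0.1],0.9],[[0,0,0],[0,0,0],0.9]]}}

```text
clock: 6.78
position: [0.542, 0.0032, 0.2248]
ee_rot: [-0.007, 0.992, -0.107, -0.074]
contact_force: [1.3, -5.5, -13.6]
width: 0.0118
gripper_force: 37.0
```

```bash
python3 - <<'E'
from h import *
for i in range(2): print(drum(),manip.get_state()["contact_force"],manip.get_state()["clock"])
E
```

```text
(np.float64(-1.4547989350373274), 152, np.float64(0.059585444821337624)) [  1.43730014  -4.77878833 -13.56043717] 6.825
(np.float64(-1.431411145725585), 138, np.float64(0.053041518979306305)) [  1.0532302   -4.70462027 -13.23436622] 6.875
```

>>> {"name": "drive_tool", "arguments": {"rows": [[[0.001,0.005,0],[0.01,-0.002,0.06],0.9],[[0,0,0],[0,0,0],0.9],[[0,0,0],[0,0,0],0.9],[[0,0,0],[0,0,0],0.9]]}}

```text
clock: 7.38
position: [0.542, 0.0031, 0.2251]
ee_rot: [-0.007, 0.991, -0.107, -0.076]
contact_force: [1.4, -5.9, -15.2]
width: 0.0115
gripper_force: 36.7
```

```bash
python3 - <<'E'
from h import *
for i in range(2): print(drum(),manip.get_state()["contact_force"],manip.get_state()["clock"])
E
```

```text
(np.float64(-1.2745271572153756), 151, np.float64(0.0530427126898563)) [  1.56556869  -4.90592794 -15.18168036] 7.425
(np.float64(-1.2593892888217693), 148, np.float64(0.05176613207911172)) [  1.40729607  -5.94920087 -15.12632823] 7.475
```

>>> {"name": "drive_tool", "arguments": {"rows": [[[0,0,0],[0,0,0],0.9],[[0,0,0],[0,0,0],0.9],[[0,0,0],[0,0,0],0.9],[[0,0,0],[0,0,0],0.9],[[0,0,0],[0,0,0],0.9],[[0,0,0],[0,0,0],0.9],[[0,0,0],[0,0,0],0.9],[[0,0,0],[0,0,0],0.9]]}}

```text
clock: 8.48
position: [0.542, 0.0031, 0.2251]
ee_rot: [-0.007, 0.991, -0.107, -0.076]
contact_force: [1.6, -5.5, -15.0]
width: 0.0118
gripper_force: 36.7
```

>>> {"name": "drive_tool", "arguments": {"rows": [[[0,0,0],[0,0,0],0.9],[[0,0,0],[0,0,0],0.9],[[0,0,0],[0,0,0],0.9],[[0,0,0],[0,0,0],0.9],[[0,0,0],[0,0,0],0.9],[[0,0,0],[0,0,0],0.9]]}}

```text
clock: 9.22
position: [0.542, 0.0032, 0.2251]
ee_rot: [-0.007, 0.991, -0.107, -0.076]
contact_force: [1.8, -5.4, -14.7]
width: 0.0116
gripper_force: 36.7
```

```bash
python3 - <<'E'
from h import *
for i in range(2): print(drum(),manip.get_state()["contact_force"],manip.get_state()["clock"])
E
```

```text
(np.float64(-0.7649777149866719), 151, np.float64(0.04970468601682254)) [  1.37131399  -5.56210034 -15.10834542] 9.275
(np.float64(-0.750338758564614), 153, np.float64(0.050542912436154566)) [  2.18397536  -5.34742572 -14.07425232] 9.325
```

>>> {"name": "drive_tool", "arguments": {"rows": [[[0,0,0],[0,0,0],0.9],[[0,0,0],[0,0,0],0.9],[[0,0,0],[0,0,0],0.9],[[0,0,0],[0,0,0],0.9],[[0,0,0],[0,0,0],0.9],[[0,0,0],[0,0,0],0.9],[[0,0,0],[0,0,0],0.9],[[0,0,0],[0,0,0],0.9]]}}

```text
clock: 10.32
position: [0.542, 0.0031, 0.2251]
ee_rot: [-0.007, 0.991, -0.107, -0.076]
contact_force: [1.4, -5.1, -15.6]
width: 0.0113
gripper_force: 36.7
```

```bash
python3 - <<'E'
from h import *
print(drum(),manip.get_state()["clock"])
E
```

```text
(np.float64(-0.4794150648349846), 142, np.float64(0.05193176398593551)) 10.375
```

>>> {"name": "drive_tool", "arguments": {"rows": [[[0,0,0],[0,0,0],0.9],[[0,0,0],[0,0,0],0.9],[[0,0,0],[0,0,0],0.9],[[0,0,0],[0,0,0],0.9],[[0,0,0],[0,0,0],4],[[0,0,0],[0,0,0],4],[[0,0,0],[0,0,0],4],[[0,0,0],[0,0,0],4]]}}

```text
clock: 11.38
position: [0.5421, 0.0038, 0.228]
ee_rot: [-0.008, 0.991, -0.106, -0.075]
contact_force: [0.5, 0.0, -0.1]
width: 0.0401
gripper_force: 0.0
```

```bash
python3 - <<'E'
from h import *
print(drum(),manip.get_state()["clock"],manip.get_state()["contact_force"])
E
```

```text
(np.float64(-0.21899327345293945), 120, np.float64(0.053929631725128616)) 11.425 [ 0.46593287  1.05832851 -0.37885048]
```

Released with the force at zero. Next I'll retreat straight up and see where the drum stops.

>>> {"name": "drive_tool", "arguments": {"rows": [[[0,0,0],[0,0,1],4],[[0,0,0],[0,0,2],4],[[0,0,0],[0,0,3],4],[[0,0,0],[0,0,3],4],[[0,0,0],[-2,0,2],4],[[0,0,0],[0,0,0],4],[[0,0,0],[0,0,0],4],[[0,0,0],[0,0,0],4]]}}

```text
clock: 12.42
position: [0.5216, 0.0035, 0.3362]
ee_rot: [-0.007, 0.991, -0.107, -0.077]
contact_force: [0.6, -0.3, -0.2]
width: 0.0398
gripper_force: 0.0
```

>>> {"name": "drive_tool", "arguments": {"rows": [[[0,0,0],[0,0,0],4],[[0,0,0],[0,0,0],4],[[0,0,0],[0,0,0],4],[[0,0,0],[0,0,0],4],[[0,0,0],[0,0,0],4],[[0,0,0],[0,0,0],4],[[0,0,0],[0,0,0],4],[[0,0,0],[0,0,0],4]]}}

```text
clock: 13.42
position: [0.522, 0.0034, 0.3374]
ee_rot: [-0.007, 0.991, -0.107, -0.076]
contact_force: [0.1, -0.0, -0.2]
width: 0.0402
gripper_force: 0.0
```

```bash
python3 - <<'E'
from h import *
import time
print(drum(),manip.get_state()["clock"]); 
for i in range(5): d=eyes.get_image("side")
print(drum(),manip.get_state()["clock"])
s=eyes.get_image("scene")
k,c1,b1=orange(s,(248,165,268,195)); k2,c2,b2=orange(d,(248,165,270,195)); print(c1,c2,tri(ray("scene",c1),ray("side",c2)))
cv2.imwrite("pics/e.png",np.hstack([cv2.resize(s[160:280,215:335],(400,400)),cv2.resize(d[150:270,170:290],(400,400))])[:,:,::-1])
E
```

```text
(np.float64(0.0063559891649047125), 96, np.float64(0.055512243116094415)) 13.475
(np.float64(0.0063559891649047125), 96, np.float64(0.05566189856603593)) 13.775
(np.float64(257.9574468085106), np.float64(178.82978723404256)) (np.float64(258.1547619047619), np.float64(180.41666666666666)) (array([0.53772807, 0.00306615, 0.21761772]), np.float64(0.001239648776290108))
```

View pics/e.png

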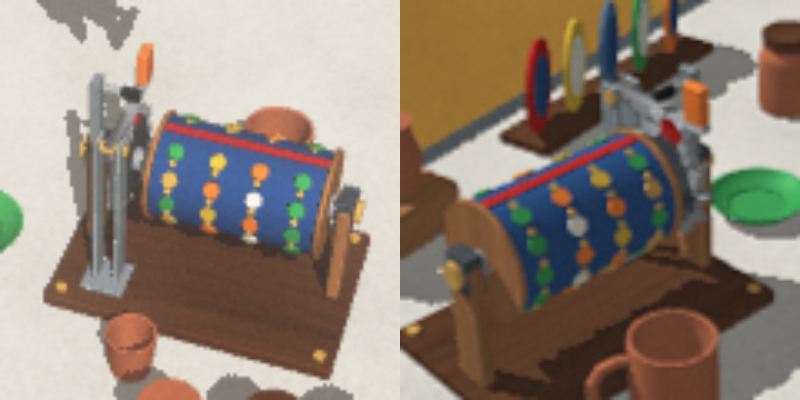

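The picture shows the red stripe on top of the drum. The drum is at rest at about 0.006 rad, and the tab is back at exactly its starting pixels. Handing in.

```bash
python3 -c "
from rig import job
print(job.sign_off())"
```

```text
the job is handed in; nothing more can be done
None
```

The job is handed in: the pawl caught the red tooth, with the drum at rest at about 0.006 rad by the side camera, the tab back at its starting position and the gripper clear. The upward pull during the hold was about 15 N. I did not read the stop pin's give directly, and I checked the bystanders only by eye in the pictures.

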